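Recycle the flush tea tin

TASK

The empty tea tin sits flush in the grey holder, too tight to get hold of. Slide the orange transport lock to its open end stop and leave it open, then press down an end of the tin - only one of the two ends gives, so feel for it - until the tin stands tipped by itself, let go, take it by the raised end and lay it flat, lid up, in the green recycling tray, setting it down rather than dropping it and leaving the other things on the shelf where they are.

Things in the scene. Friction and masses are not known exactly. Their poses are not given: they have to be found in the camera images.
- tin: Closed flat red tea tin with a yellow panel on its lid, 250 g or so: 54 (own x) x 140 (own y) x 32 (own z, lid on +z). Origin: centre of its underside. It starts lying level in the holder's well, its lid flush with the deck.
- holder: Fixed grey block, 68 tall, flat deck on top spanning own x -122 to +50 and own y -100 to +100. Origin: at table height below the centre of its well. The well is 60 (own x) x 158 (own y); the tin lies in it along own y with gaps of 3 at its sides and 9 at its ends, too narrow for fingers.
- well (a point): Centre of the well's mouth, at deck height. Hidden inside, the tin rests on a cross ridge 6 wide under its middle (ridge top 32 below the deck, well floor 62 below). With the lock open, the end that gives, pressed about 58 from the middle, sinks some 28 mm with hardly any resistance; the tin tips by about 0.46 rad and stays tipped, the other end up to 29 above the deck.
- end_a (a point): Spot on the deck plane 58 from the well's centre along the holder's own +y, above that end of the tin. Under one of the two ends (end_a or end_b, it varies and cannot be seen) stands a solid step: pressed there the tin gives only about 1.5 mm. Only the other end gives. With the lock closed neither end gives more than about 2 mm.
- end_b (a point): The same for the other end: 58 from the well's centre along the holder's own -y.
- lock (a joint): Transport lock, m: 0 = fully locked, 0.050 = open at its end stop; grows as the orange grip slides along the holder's own -x. It starts locked (0 to 0.008), stays where it is left, and takes about 3 N to slide. Closed, its hidden bars block both ends of the tin.
- lock_top (a point): Centre of the top of the orange lock grip, which is a bar 14 (holder x) x 44 (holder y), standing 26 above the holder's deck. It travels from 54 to 104 to the -x side of the well's centre, in the holder's frame.
- tray: Fixed green recycling tray, open on top: outside 150 (own x) x 210 (own y) x 35 tall, walls and floor 5 thick. Origin: centre of its underside, on the table.
- dulce: Bystander, loose: dulce de leche glass jar, 80 dia x 115 tall, brass lid. Origin: centre of its underside.
- spice: Bystander, loose: spice jar with a black twist cap, 48 dia x 95 tall. Origin: centre of its underside.
- ramekin: Bystander, loose: white ceramic ramekin, 84 dia x 45 tall. Origin: centre of its underside.
- funnel: Bystander, loose: blue plastic funnel standing mouth down, 100 dia x 100 tall. Origin: centre of its underside.
- can: Bystander, loose: food can, 74 dia x 100 tall. Origin: centre of its underside.
- mug: Bystander, loose: blue mug, 80 dia x 90 tall. Origin: centre of its underside.
There are look-alikes about, which are no part of the job. Of the things shaped like the tin, the red one is meant.

How it is judged (in metres and radians):
On the way, in this order (a step that is already met when the one before it is completed fails the run):
1. the lock is slid to its open end stop (over 46 of 50 mm) (value of joint lock above 0.046 m), for 0.2 s.
2. the tin stands tipped in the well by itself (over 0.3 rad), untouched by the fingers, with the lock open (value of joint lock above 0.046 m and angle between tin's own z axis and vertical above 0.3 rad and horizontal distance between tin and holder below 0.025 m and height (world z) of tin below 0.055 m and contact force between tin and the fingers below 0.05 N), for 0.2 s.
3. the tin is lifted out, clear of the holder, in the fingers (height (world z) of tin above 0.075 m and contact force between tin and holder below 0.05 N and contact force between tin and the fingers above 1 N), for 0.1 s.
At the end, for the whole second after the job is handed in: The tin lies flat (within 0.12 rad), lid up, on the floor of the tray (its centre within 60 mm of the tray's, its underside within 14 mm of the table), at rest and let go; the lock is still open (over 46 mm) (horizontal distance between tin and tray below 0.06 m and height (world z) of tin below 0.014 m and angle between tin's own z axis and vertical below 0.12 rad and value of joint lock above 0.046 m and linear speed of tin below 0.02 m/s and contact force between tin and the fingers below 0.05 N); the robot touches nothing.
It fails at once if the tin falls freely (faster than 0.9 m/s out of the fingers) (linear speed of tin above 0.9 m/s and contact force between tin and the fingers below 0.01 N).
It fails at once if a bystander is moved by more than 30 mm or tipped over (distance of any of dulce, spice, ramekin, funnel, can, mug from where it was at the start of the episode above 0.03 m or angle between any of dulce, spice, ramekin, funnel, can, mug's own z axis and vertical above 0.6 rad).
It also fails if it takes over 61 s, if anything falls off the work surface, if the arm or the gripper's body presses on something with over 40 N, if the wrist force passes 120 N, or if a joint passes its speed limit or range.

ROBOT

A 6-joint arm with a two-finger parallel gripper is mounted at the origin on the work surface. World frame = base frame: x ahead of the robot, y to its left, z up, the work surface at z = 0. Lengths are in mm, angles in rad, forces in N, time in s.
With the tool pointing down it reaches from about 350 to 875 mm from the base axis. Payload 4.2 kg.
Tool frame: the origin (TCP) lies between the finger pads; the fingertips stand 22 mm ahead of it and the grasp point (between the pads) lies 3 mm ahead of it (robot.tcp_to_tips is the distance from the TCP to the fingertips, in mm); z points along the fingers, y is the line along which they close (so a half turn about z gives the same grasp; the last joint's range is limited). The gripper opens to 85 mm and grips with 20 to 120 N. Pads are 22 mm wide; open, the fingers measure 114 mm over their backs; the gripper's body (76 mm by 85 mm) begins 54 mm behind the grasp point. The pads swing forward as they close: fully open they stand 13 mm farther back than shut.
Start: joints at [1.53, 0.385, 0.008, 0, -1.194, -0.259], TCP at [184.548, 597.111, 253.312] pointing down, gripper open.
Joint ranges: [-3.14, 3.14], [-1.21, 2.06], [-1.07, 1.41], [-3.16, 2.05], [-2.99, -0.16], [-3.1, 3.1]. Speed limits (rad/s): [2.79, 2.79, 3.14, 3.14, 3.14, 3.14].

INTERFACE

Orientations are given as a unit quaternion [w, x, y, z].
In Python, from plant import robot gives the robot as it stands. The module is installed in compiled form; this text tells all that it offers.
- The arm moves only by the tool servo_tool, never from a script. Its argument "steps" is a list of rows, each a list of 3 entries, a list of its own where there are three numbers: the shift along the tool's x, y, z in m, then the turn, a rotation vector about the tool's x, y, z in rad, then the closure, from 0 (fully open) to 1 (shut). In form: [[[x, y, z], [ax, ay, az], gripper], ...]. A call has 1 to 5 rows; each row is the pose to reach, as a shift and turn from the pose commanded when the call began, along the tool's axes at that moment; what a row does not reach only later rows make up. A row lasts 1/10 s, in which the tool goes at most 50 mm and 8.59 degrees, less where a joint would pass 70% of its speed; a pose out of reach is approached as far as the arm can. A call with a gripper value outside its range is refused whole. The fingers move at their own pace and stop on an object; "force" is the grip in N (left out, the last holds). Time passes only in rows, so rows that repeat a pose let the fingers close. It gives the time, the measured TCP pose, the force, the opening and the grip force at its end, in the units of the state.
- robot.observe(): the state, without advancing time (a new reading comes with each control period).
- robot.grab_frame(name): name is "scene" or "side" or "wrist"; returns a dict with "color" (480x640x3 uint8, red, green, blue), "fovy" (degrees; the focal length in pixels is half the picture's height over the tangent of half this angle, whatever the lens; pixels are square), "cx", "cy" (the principal point, pixels), "rvec" (rotation vector, rad) and "tvec" (3), from world to camera coordinates, as OpenCV has them. Camera axes: x right, y down, z forward; pixel columns grow to the right and rows downward; lengths in mm; the calibration is good to about 2 mm. A picture is of the moment at which its call begins. There is no depth.
- robot.hand_in(): hands the job in; it is judged then, once.
The state is a dict: "time_s": time; "joints": joint angles; "qvel": joint speeds; "joint_efforts": joint torques, N m; "tcp_pos": TCP position; "eef_rot": TCP orientation; "force": force on the tool from outside, world axes, zero at the start; "moment": the same for the moment, N m; "opening": finger opening in mm; "gripper_force": force on a finger pad.
Only numpy, scipy, OpenCV 4.12 (cv2) and the standard library are available. Lean on these libraries where they do the work, as an engineer would, in place of code of your own. Each camera call takes 0.05 s, during which the arm holds its last target. There are 200 camera calls.

## Working session

There is one attempt and no reset: what is moved stays moved. The work goes in short steps, Python scripts to look and compute and a tool call to move; the robot and the scene stay as the last step left them, time stands still between calls to the robot, and variables do not carry over. Pictures are saved under pics/ and viewed, at most 10 in all, crops included, and the job is handed in when it is done.

Besides the shell and the picture viewer there is one more tool, called after ">>>" as name(argument=value, ...) on one line, values as JSON. servo_tool: Moves the arm, as the interface text tells. Its arguments: {"type":"object","properties":{"steps":{"type":"array"},"force":{"type":"number"}},"required":["steps"]}

```bash
mkdir -p pics
cat > h.py <<'E'
import numpy as np,cv2
from plant import robot
def grab(n,f):
    g=robot.grab_frame(n); cv2.imwrite('pics/'+f+'.png',g['color'][:,:,::-1]); 
    np.savez('pics/'+f+'.npz',**{k:np.array(v) for k,v in g.items()}); return g
def ray(f,u,v,z):
    g=np.load('pics/'+f+'.npz'); R=cv2.Rodrigues(g['rvec'].astype(float))[0]; t=g['tvec'].astype(float).ravel()
    fl=240/np.tan(np.radians(g['fovy'])/2); d=R.T@np.array([(u-g['cx'])/fl,(v-g['cy'])/fl,1]); c=-R.T@t
    return c+d*(z-c[2])/d[2]
E
python3 -c "
from h import *
for n in ('scene','side','wrist'): 
  g=grab(n,n+'1'); print(n,g['fovy'],g['cx'],g['cy'],-cv2.Rodrigues(np.array(g['rvec'],float))[0].T@np.ravel(g['tvec']))
print(robot.observe())"
```

```text
scene 47.34975930805608 317.4319772447137 238.7684841991627 [1556.65103992  315.8457639   930.48661616]
side 45.146741409047195 327.3177026396021 239.55760754895923 [ 174.02151841  623.37041899 1116.77504615]
wrist 63.99073998691807 318.5014719200478 235.3373209082436 [259.79944149 573.34168555 371.538803  ]
{'time_s': 0.15, 'joints': array([ 1.52963218e+00,  3.85375364e-01,  6.94164351e-03, -3.52201553e-04,
       -1.19402831e+00, -2.58579609e-01]), 'qvel': array([-0.00143954, -0.00354828,  0.0051237 ,  0.00103136,  0.00139445,
        0.00049335]), 'joint_efforts': array([ 3.06311495e-04, -3.92678797e+01,  1.88580233e+01,  4.18866232e+00,
       -3.46590583e-03,  7.28139469e-07]), 'tcp_pos': array([184.42333078, 596.74118221, 252.47632667]), 'eef_rot': array([ 8.45696894e-04,  9.88780164e-01, -1.49375591e-01, -7.23691572e-05]), 'force': array([ 0.84601404, -0.00307084, -0.2411157 ]), 'moment': array([0.04536115, 0.00042633, 0.0202625 ]), 'gripper_force': 0.0, 'opening': 85.47846067339151}
```

View pics/scene1.png

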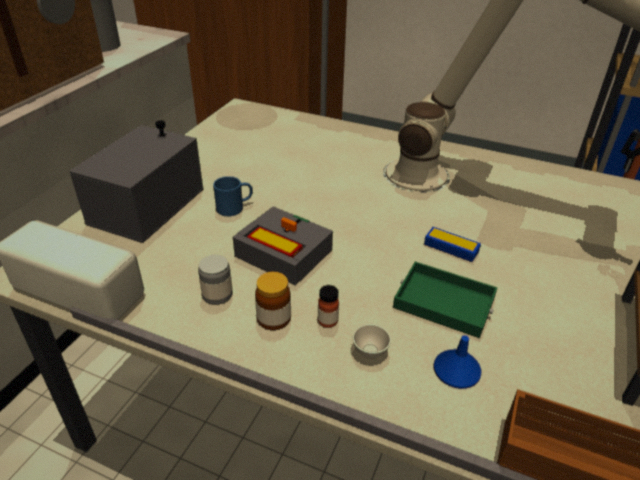

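View pics/side1.png

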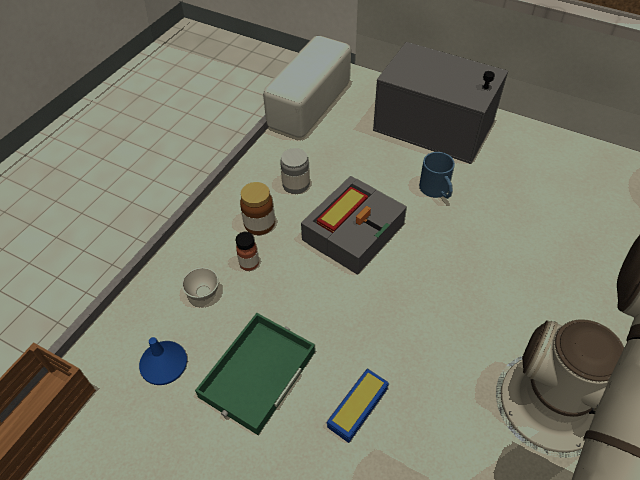

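The scene view shows the holder around (283,243) with the red tin at (275,242), the orange lock at (289,224) and the tray at (446,297). In the side view the tin is at (343,208), the lock at (364,215) and the tray at (257,373). The jars stand on the outer side of the holder.

```bash
cat > m.py <<'E'
from h import *
def seg(f,lo,hi,box,z):
    im=cv2.imread('pics/'+f+'.png'); h=cv2.cvtColor(im,cv2.COLOR_BGR2HSV); m=cv2.inRange(h,lo,hi)
    x0,y0,x1,y1=box; k=np.zeros_like(m); k[y0:y1,x0:x1]=m[y0:y1,x0:x1]
    n,l,s,c=cv2.connectedComponentsWithStats(k); i=1+np.argmax(s[1:,4]); ys,xs=np.where(l==i)
    r=cv2.minAreaRect(np.array([ray(f,u,v,z)[:2] for u,v in zip(xs,ys)],np.float32)); return s[i,4],c[i],r
for f,bt,br in(('scene1',(230,205,335,280),(390,255,500,340)),('side1',(300,170,410,270),(190,310,320,440))):
    print(f,'panel',seg(f,(22,120,100),(35,255,255),bt,68))
    print(f,'orange',seg(f,(6,150,80),(17,255,255),bt,94))
    print(f,'tray',seg(f,(60,80,20),(85,255,255),br,35))
# holder deck corners in side; deck z=68
for p in((350,178),(406,211),(358,254),(303,222)): print('deck',ray('side1',*p,68).round())
for n,p,z in(('ramekin',(201,290),20),('spice',(245,237),90),('dulce',(256,192),112),('can',(294,158),98),('mug',(437,160),88),('funnel',(162,365),5)): print(n,ray('side1',*p,z).round())
im=cv2.imread('pics/side1.png')[165:285,290:420]; cv2.imwrite('pics/c1.png',cv2.resize(im,None,fx=5,fy=5,interpolation=2))
E
python3 m.py
```

```text
scene1 panel (np.int32(387), array([274.69509044, 240.1627907 ]), ((581.9649658203125, -217.3133087158203), (119.8027114868164, 34.90168762207031), 80.91189575195312))
scene1 orange (np.int32(171), array([288.47953216, 224.07017544]), ((536.3301391601562, -198.39505004882812), (61.42629623413086, 39.15951156616211), 25.411523818969727))
scene1 tray (np.int32(4472), array([445.4391771 , 298.54852415]), ((570.7103271484375, 226.6909942626953), (207.93023681640625, 176.05023193359375), 86.63685607910156))
side1 panel (np.int32(578), array([341.9982699 , 206.93944637]), ((585.2846069335938, -219.39393615722656), (123.32259368896484, 36.755279541015625), 80.13246154785156))
side1 orange (np.int32(154), array([362.78571429, 214.94805195]), ((517.622802734375, -197.39447021484375), (56.981773376464844, 25.614574432373047), 79.59705352783203))
side1 tray (np.int32(7426), array([254.8586049 , 371.94788581]), ((550.6326293945312, 229.57351684570312), (216.9994659423828, 158.05081176757812), 86.66874694824219))
deck [ 611. -315.   68.]
deck [ 442. -278.   68.]
deck [ 487. -107.   68.]
deck [ 645. -132.   68.]
ramekin [772. 118.  20.]
spice [730. -15.  90.]
dulce [ 770. -130.  112.]
can [ 756. -285.   98.]
mug [ 435. -457.   88.]
funnel [742. 303.   5.]
```

View pics/c1.png

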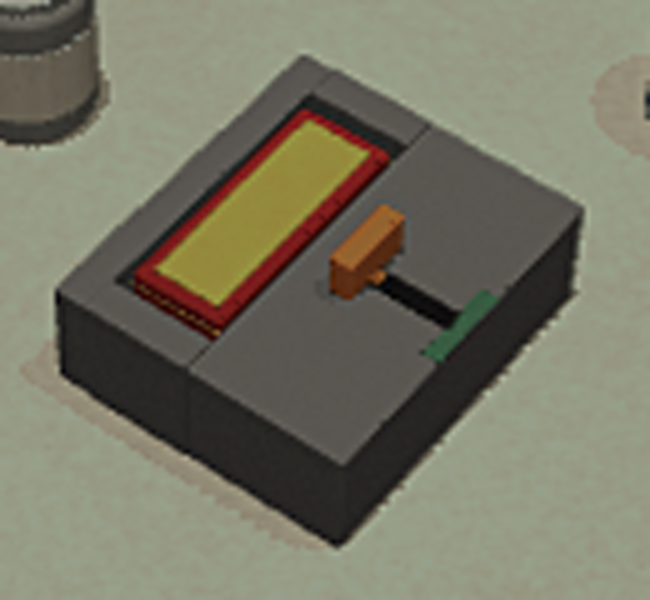

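```bash
cat >> h.py <<'E'
from scipy.spatial.transform import Rotation as Ro
C=np.array([584,-218.]); yaw=np.radians(-9.6)
def H(x,y): return C+np.array([x*np.cos(yaw)-y*np.sin(yaw),x*np.sin(yaw)+y*np.cos(yaw)])
def go(xy,ztip,ang=170.4,tilt=0):
    """tool y at world angle ang(deg), tips at height ztip; tilt about tool y"""
    o=robot.observe(); w,x,y,z=o['eef_rot']; R=Ro.from_quat([x,y,z,w])
    a=np.radians(ang); ty=np.array([np.cos(a),np.sin(a),0]); tz=np.array([0,0,-1.]); tx=np.cross(ty,tz)
    T=Ro.from_matrix(np.c_[tx,ty,tz])*Ro.from_rotvec([0,tilt,0])
    p=np.array([*xy,ztip])-T.as_matrix()[:,2]*robot.tcp_to_tips
    print('shift m',(R.inv().apply(p-o['tcp_pos'])/1000).round(4),'rot',(R.inv()*T).as_rotvec().round(4),'t',o['time_s'],'F',o['force'].round(1),'open',round(float(o['opening']),1),'q',o['joints'].round(2),'tcp',o['tcp_pos'].round(1))
def own(p): d=np.array(p)[:2]-C; return np.array([d@[np.cos(yaw),np.sin(yaw)],d@[-np.sin(yaw),np.cos(yaw)]])
E
python3 -c "
from h import *
print(robot.tcp_to_tips)
g=ray('side1',363.4,212.2,94); print('grip',g,own(g))
for p in((350.6,176.4),(406.8,206.6),(358.2,257.6),(301.6,223)): print(own(ray('side1',*p,68)).round())
go(H(-20,0),140)"
```

```text
22.0
grip [ 522.38965174 -205.47073671   94.        ] [-62.83704876   2.07912339]
[ 45. -96.]
[-124.  -96.]
[-120.  101.]
[ 46. 100.]
shift m [0.6026 0.6628 0.0917] rot [ 1.3000e-03 -1.3000e-03  1.4385e+00] t 0.15 F [ 0.8 -0.  -0.2] open 85.5 q [ 1.53  0.39  0.01 -0.   -1.19 -0.26] tcp [184.4 596.7 252.5]
```

>>> servo_tool(steps=[[[0.6, 0.66, 0.05], [0, 0, 1.438], 1], [[0.6, 0.66, 0.05], [0, 0, 1.438], 1], [[0.6, 0.66, 0.05], [0, 0, 1.438], 1], [[0.6, 0.66, 0.05], [0, 0, 1.438], 1], [[0.6, 0.66, 0.05], [0, 0, 1.438], 1]])

```text
time_s: 0.65
tcp_pos: [290.8, 369.0, 239.1]
eef_rot: [0.0, 0.864, -0.504, 0.0]
force: [1.2, 0.3, -0.9]
opening: 12.5
gripper_force: 0.0
```

```bash
python3 -c "
from h import *
go(H(-20,2),140)"
```

```text
shift m [0.6411 0.0484 0.0772] rot [ 1.00e-04 -2.00e-04  6.83e-01] t 0.65 F [ 1.2  0.3 -0.9] open 12.5 q [ 1.25  0.13 -0.38 -0.   -1.06 -0.74] tcp [290.8 369.  239.1]
```

>>> servo_tool(steps=[[[0.641, 0.048, 0.04], [0, 0, 0.683], 1], [[0.641, 0.048, 0.04], [0, 0, 0.683], 1], [[0.641, 0.048, 0.04], [0, 0, 0.683], 1], [[0.641, 0.048, 0.04], [0, 0, 0.683], 1], [[0.641, 0.048, 0.04], [0, 0, 0.683], 1]])

```text
time_s: 1.15
tcp_pos: [398.4, 144.1, 223.9]
eef_rot: [0.0, -0.646, 0.763, 0.0]
force: [1.5, 0.4, 0.2]
opening: -0.2
gripper_force: 0.0
```

```bash
python3 -c "
from h import *
go(H(-20,2),120)"
```

```text
shift m [ 0.3245 -0.2228  0.0818] rot [-0.0004  0.0006  0.0017] t 1.15 F [1.5 0.4 0.2] open -0.2 q [ 0.73  0.06 -0.5  -0.   -1.01 -0.9 ] tcp [398.4 144.1 223.9]
```

>>> servo_tool(steps=[[[0.324, -0.223, 0.06], [0, 0, 0], 1], [[0.324, -0.223, 0.06], [0, 0, 0], 1], [[0.324, -0.223, 0.06], [0, 0, 0], 1], [[0.324, -0.223, 0.06], [0, 0, 0], 1], [[0.324, -0.223, 0.06], [0, 0, 0], 1]])

```text
time_s: 1.65
tcp_pos: [504.0, -79.6, 185.8]
eef_rot: [0.0, -0.648, 0.762, -0.0]
force: [-0.5, 1.7, 0.4]
opening: -0.4
gripper_force: 0.0
```

```bash
python3 -c "
from h import *
go(H(-20,2),120)"
```

```text
shift m [ 0.1216 -0.0813  0.0438] rot [-0.0001  0.0001  0.0054] t 1.65 F [-0.5  1.7  0.4] open -0.4 q [ 0.16  0.25 -0.37 -0.   -0.95 -0.32] tcp [504.  -79.6 185.8]
```

>>> servo_tool(steps=[[[0.122, -0.081, 0.04], [0, 0, 0.005], 1], [[0.122, -0.081, 0.04], [0, 0, 0.005], 1], [[0.122, -0.081, 0.04], [0, 0, 0.005], 1], [[0.122, -0.081, 0.04], [0, 0, 0.005], 1], [[0.122, -0.081, 0.04], [0, 0, 0.005], 1]])

```text
time_s: 2.15
tcp_pos: [563.3, -212.1, 144.6]
eef_rot: [-0.001, -0.645, 0.764, 0.001]
force: [-0.5, 0.2, 0.4]
opening: -0.2
gripper_force: 0.0
```

```bash
python3 -c "
from h import *
go(H(-20,2),79); grab('wrist','w2')"
```

```text
shift m [ 0.0004 -0.0016  0.0436] rot [ 0.0027  0.     -0.002 ] t 2.15 F [-0.5  0.2  0.4] open -0.2 q [-0.09  0.44 -0.19 -0.   -0.94 -0.08] tcp [ 563.3 -212.1  144.6]
```

View pics/w2.png

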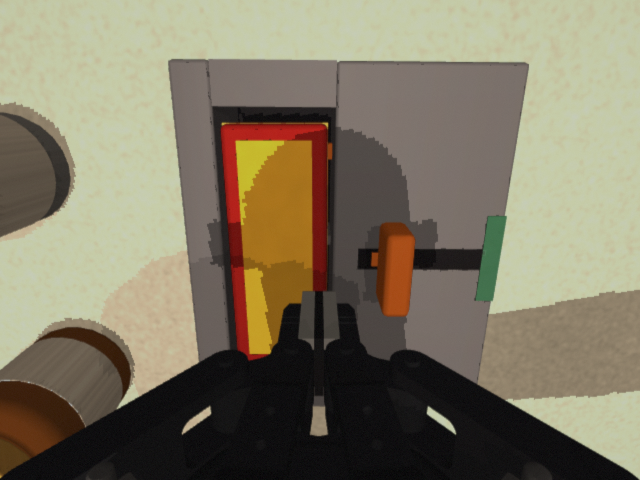

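The wrist view shows the closed fingertips at (318,300), between the tin's lid (275,240) and the orange grip (396,268), and aligned with the holder.

```bash
python3 -c "
from h import *
for p,z in(((392,268),94),((222,124),68),((328,124),68),((337,62),68),((527,64),68),((170,60),68)): print(own(ray('w2',*p,z)).round(1))"
```

```text
[-57.2  -5.4]
[ 25.  -70.9]
[-26.9 -70.8]
[-30.9 -98.7]
[-120.   -97.6]
[ 46.9 -99.6]
```

>>> servo_tool(steps=[[[0.0, 0.0, 0.022], [0, 0, 0], 1], [[0.0, 0.0, 0.044], [0, 0, 0], 1], [[0.0, 0.0, 0.044], [0, 0, 0], 1]])

```text
time_s: 2.5
tcp_pos: [561.6, -209.1, 100.2]
eef_rot: [-0.002, -0.646, 0.763, 0.002]
force: [-1.2, 0.1, -0.2]
opening: -0.2
gripper_force: 0.0
```

>>> servo_tool(steps=[[[0.0, 0.012, 0], [0, 0, 0], 1], [[0.0, 0.024, 0], [0, 0, 0], 1], [[0.0, 0.036, 0], [0, 0, 0], 1], [[0.0, 0.047, 0], [0, 0, 0], 1], [[0.0, 0.052, 0], [0, 0, 0], 1]])

```text
time_s: 3.0
tcp_pos: [512.9, -201.7, 103.7]
eef_rot: [0.001, -0.646, 0.763, -0.001]
force: [3.3, 1.7, 1.0]
opening: -0.1
gripper_force: 1.6
```

>>> servo_tool(steps=[[[0.0, 0.003, 0], [0, 0, 0], 1], [[0.0, 0.006, 0], [0, 0, 0], 1], [[0.0, 0.008, 0], [0, 0, 0], 1]])

```text
time_s: 3.3
tcp_pos: [505.0, -201.2, 102.5]
eef_rot: [0.0, -0.646, 0.764, -0.0]
force: [2.6, -0.2, 2.4]
opening: -0.2
gripper_force: 1.6
```

```bash
python3 -c "
from h import *
o=robot.observe(); print(own(o['tcp_pos'])); go(H(-88,2),79)"
```

```text
[-80.73604415   3.35229495]
shift m [0.0013 0.0073 0.0015] rot [-0.001  -0.0003  0.0008] t 3.3 F [ 2.6 -0.2  2.4] open -0.2 q [-0.08  0.41 -0.39  0.   -0.77 -0.09] tcp [ 505.  -201.2  102.5]
```

Still sliding at about 3 N, so I'll push on until the force rises at the end stop.

>>> servo_tool(steps=[[[0.0, 0.004, 0], [0, 0, 0], 1], [[0.0, 0.007, 0], [0, 0, 0], 1], [[0.0, 0.007, 0], [0, 0, 0], 1]])

```text
time_s: 3.6
tcp_pos: [502.7, -200.8, 102.8]
eef_rot: [0.004, -0.646, 0.763, -0.005]
force: [12.2, -4.4, -4.9]
opening: -0.4
gripper_force: 6.2
```

>>> servo_tool(steps=[[[0.0, 0.003, 0], [0, 0, 0], 1], [[0.0, 0.003, 0], [0, 0, 0], 1]])

```text
time_s: 3.8
tcp_pos: [502.4, -200.7, 103.0]
eef_rot: [0.006, -0.646, 0.763, -0.007]
force: [16.5, -5.4, -10.8]
opening: 0.1
gripper_force: 8.7
```

>>> servo_tool(steps=[[[0.0, -0.015, -0.01], [0, 0, 0], 1], [[-0.03, -0.05, -0.01], [0, 0, 0], 1], [[-0.055, -0.085, -0.01], [0, 0, 0], 1], [[-0.055, -0.085, -0.01], [0, 0, 0], 1]])

```text
time_s: 4.2
tcp_pos: [589.9, -157.7, 110.6]
eef_rot: [-0.001, -0.647, 0.763, 0.001]
force: [-0.4, 0.7, -0.8]
opening: 0.1
gripper_force: 0.0
```

```bash
python3 -c "
from h import *
o=robot.observe(); print(own(o['tcp_pos'])); go(H(-1,58),72);go(H(-1,-58),72); g=grab('side','s3'); im=cv2.imread('pics/s3.png')[165:285,290:420]; cv2.imwrite('pics/c3.png',cv2.resize(im,None,fx=4,fy=4,interpolation=2))"
```

```text
[-4.24705375 60.45353684]
shift m [ 0.0025 -0.0033  0.0166] rot [ 0.0022 -0.0006  0.0032] t 4.2 F [-0.4  0.7 -0.8] open 0.1 q [ 0.    0.49 -0.21  0.   -0.87 -0.17] tcp [ 589.9 -157.7  110.6]
shift m [ 0.1185 -0.0029  0.0167] rot [ 0.0022 -0.0006  0.0032] t 4.2 F [-0.4  0.7 -0.8] open 0.1 q [ 0.    0.49 -0.21  0.   -0.87 -0.17] tcp [ 589.9 -157.7  110.6]
```

View pics/c3.png

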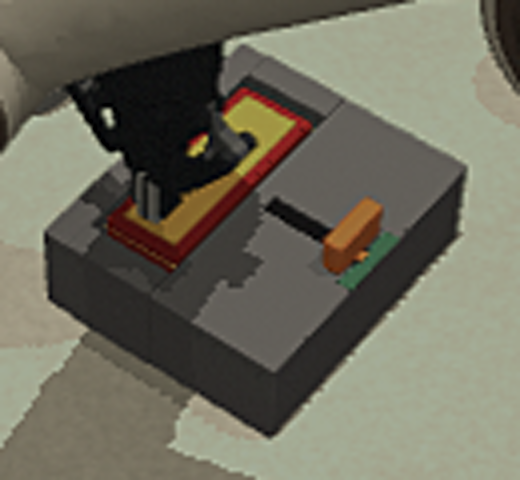

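The lock is at its green open end (crop 352,240), and the fingertips are above end_a (crop 152,200). Next is feeling that end.

>>> servo_tool(steps=[[[0.002, -0.003, 0.016], [0, 0, 0], 1], [[0.002, -0.003, 0.019], [0, 0, 0], 1], [[0.002, -0.003, 0.022], [0, 0, 0], 1], [[0.002, -0.003, 0.025], [0, 0, 0], 1], [[0.002, -0.003, 0.026], [0, 0, 0], 1]])

```text
time_s: 4.75
tcp_pos: [588.6, -162.2, 88.6]
eef_rot: [-0.002, -0.646, 0.764, 0.001]
force: [-7.4, 2.9, 15.8]
opening: -0.3
gripper_force: 8.3
```

End_a is solid (16 N after about 1.5 mm), so I'll go to end_b.

>>> servo_tool(steps=[[[0.0, 0, -0.022], [0, 0, 0], 1], [[0.045, 0, -0.022], [0, 0, 0], 1], [[0.09, 0, -0.022], [0, 0, 0], 1], [[0.115, 0, -0.022], [0, 0, 0], 1], [[0.115, 0, -0.022], [0, 0, 0], 1]])

```text
time_s: 5.25
tcp_pos: [569.6, -278.2, 108.4]
eef_rot: [-0.0, -0.644, 0.765, 0.0]
force: [-0.6, 0.1, -0.3]
opening: 0.0
gripper_force: 0.0
```

```bash
python3 -c "
from h import *
o=robot.observe(); print(own(o['tcp_pos'])); go(H(-1,-58),68)"
```

```text
[ -4.11432411 -61.77606663]
shift m [-0.0038 -0.0031  0.0184] rot [ 0.0004 -0.0002 -0.0042] t 5.25 F [-0.6  0.1 -0.3] open 0.0 q [-0.2   0.53 -0.15  0.   -0.89  0.03] tcp [ 569.6 -278.2  108.4]
```

>>> servo_tool(steps=[[[-0.004, -0.003, 0.016], [0, 0, 0], 1], [[-0.004, -0.003, 0.022], [0, 0, 0], 1], [[-0.004, -0.003, 0.028], [0, 0, 0], 1], [[-0.004, -0.003, 0.034], [0, 0, 0], 1], [[-0.004, -0.003, 0.04], [0, 0, 0], 1]])

```text
time_s: 5.75
tcp_pos: [575.7, -272.1, 71.2]
eef_rot: [-0.001, -0.647, 0.763, -0.001]
force: [-9.0, 2.8, 31.8]
opening: -0.2
gripper_force: 14.0
```

>>> servo_tool(steps=[[[0, 0, 0.004], [0, 0, 0], 1], [[0, 0, 0.007], [0, 0, 0], 1], [[0, 0, 0.007], [0, 0, 0], 1]])

```text
time_s: 6.05
tcp_pos: [577.0, -274.4, 70.1]
eef_rot: [0.0, -0.647, 0.762, -0.004]
force: [-11.1, -0.9, 34.3]
opening: 0.1
gripper_force: 15.8
```

>>> servo_tool(steps=[[[0, 0, -0.02], [0, 0, 0], 1], [[0, 0, -0.06], [0, 0, 0], 1], [[0, 0, -0.1], [0, 0, 0], 1], [[-0.03, 0, -0.12], [0, 0, 0], 0.5], [[-0.06, 0, -0.12], [0, 0, 0], 0]])

```text
time_s: 6.55
tcp_pos: [586.9, -212.8, 185.7]
eef_rot: [0.003, -0.645, 0.764, -0.003]
force: [0.6, 0.1, -0.9]
opening: 28.1
gripper_force: 0.0
```

```bash
python3 -c "
from h import *
g=grab('side','s4'); im=cv2.imread('pics/s4.png')[165:285,290:420]; im=cv2.resize(im,None,fx=4,fy=4,interpolation=2)
g=grab('wrist','w4'); cv2.imwrite('pics/w4s.png',np.hstack([cv2.resize(im,(270,480)) if 0 else im[:,:][:, :520][:480][:, 100:360],cv2.imread('pics/w4.png')[:,50:590]]))"
```

```text
(no output)
```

View pics/w4s.png

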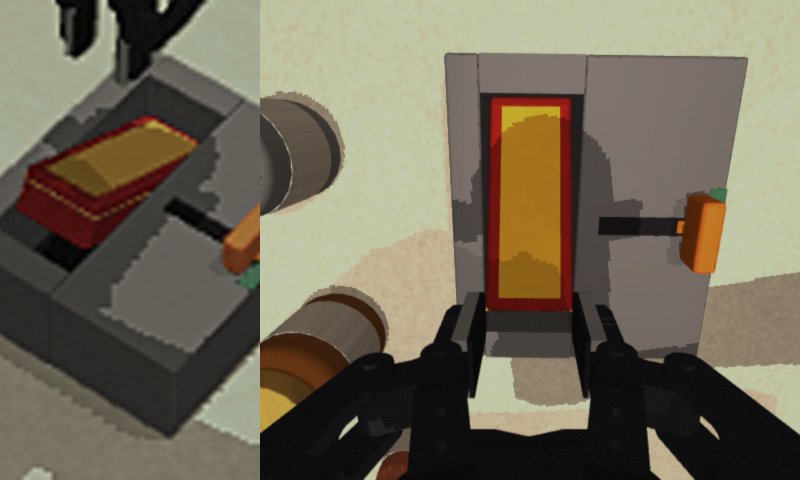

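The tin stands tipped with end_a raised: lid edge at about (487–572, 308) in the wrist part, sunken end at row 98. The lock is still open at (702,232).

```bash
python3 -c "
from h import *
for p,z in(((277,310),97),((362,310),97),((281,98),38),((362,98),38)): print(own(ray('w4',*p,z)).round(1))
for t in (0.3,0.46): print(t);go(H(-1,58),80,tilt=t);go(H(-1,58),80,tilt=-t)"
```

```text
[25.8 44.8]
[-25.3  44.5]
[ 25.9 -77.1]
[-26.7 -77.2]
0.3
shift m [-0.056   0.0013  0.0815] rot [-0.0031  0.3008  0.0037] t 6.65 F [ 0.3 -0.   0.1] open 43.1 q [-0.08  0.43 -0.1  -0.   -1.03 -0.08] tcp [ 585.7 -209.7  182.4]
shift m [-0.043   0.0013  0.0814] rot [-0.0019 -0.2992  0.0044] t 6.65 F [ 0.3 -0.   0.1] open 43.1 q [-0.08  0.43 -0.1  -0.   -1.03 -0.08] tcp [ 585.7 -209.7  182.4]
0.46
shift m [-0.0593  0.0012  0.0828] rot [-0.0034  0.4608  0.0034] t 6.65 F [ 0.3 -0.   0.1] open 43.1 q [-0.08  0.43 -0.1  -0.   -1.03 -0.08] tcp [ 585.7 -209.7  182.4]
shift m [-0.0397  0.0013  0.0827] rot [-0.0015 -0.4592  0.0046] t 6.65 F [ 0.3 -0.   0.1] open 43.1 q [-0.08  0.43 -0.1  -0.   -1.03 -0.08] tcp [ 585.7 -209.7  182.4]
```

```bash
python3 -c "
from h import *
go(H(0,41.3-17.8),77.3+36,tilt=-.46);go(H(0,41.3),77.3,tilt=-.46)"
```

```text
shift m [-0.0053  0.0004  0.0494] rot [-0.0015 -0.4592  0.0046] t 6.65 F [ 0.3 -0.   0.1] open 43.1 q [-0.08  0.43 -0.1  -0.   -1.03 -0.08] tcp [ 585.7 -209.7  182.4]
shift m [-0.023   0.0004  0.0854] rot [-0.0015 -0.4592  0.0046] t 6.65 F [ 0.3 -0.   0.1] open 43.1 q [-0.08  0.43 -0.1  -0.   -1.03 -0.08] tcp [ 585.7 -209.7  182.4]
```

>>> servo_tool(steps=[[[-0.005, 0, 0.01], [0, -0.15, 0.004], 0], [[-0.005, 0, 0.02], [0, -0.3, 0.004], 0], [[-0.005, 0, 0.035], [0, -0.44, 0.004], 0], [[-0.005, 0, 0.049], [0, -0.46, 0.004], 0], [[-0.005, 0, 0.049], [0, -0.46, 0.004], 0]])

```text
time_s: 7.15
tcp_pos: [583.9, -208.5, 128.6]
eef_rot: [0.172, -0.626, 0.746, 0.149]
force: [0.4, 0.5, -0.8]
opening: 85.7
gripper_force: 0.0
```

```bash
python3 -c "
from h import *
go(H(0,41.3),77.3,tilt=-.46)"
```

```text
shift m [-0.0058 -0.0018  0.0382] rot [ 0.004   0.0002 -0.0088] t 7.15 F [ 0.4  0.5 -0.8] open 85.7 q [-0.31  0.56  0.07 -0.49 -1.2   0.34] tcp [ 583.9 -208.5  128.6]
```

>>> servo_tool(steps=[[[-0.004, -0.001, 0.015], [0, 0, -0.006], 0], [[-0.005, -0.002, 0.03], [0, 0, -0.006], 0], [[-0.005, -0.002, 0.037], [0, 0, -0.006], 0], [[-0.005, -0.002, 0.037], [0, 0, -0.006], 0]])

```text
time_s: 7.55
tcp_pos: [590.8, -185.2, 100.1]
eef_rot: [0.174, -0.63, 0.742, 0.148]
force: [0.1, -0.4, -0.2]
opening: 85.2
gripper_force: 0.0
```

```bash
python3 -c "
from h import *
go(H(0,41.3),77.3,tilt=-.46);g=grab('side','s5'); im=cv2.imread('pics/s5.png')[165:285,290:420]; cv2.imwrite('pics/c5.png',cv2.resize(im,None,fx=4,fy=4,interpolation=2))"
```

```text
shift m [0.003  0.0012 0.0019] rot [0.0027 0.0001 0.004 ] t 7.55 F [ 0.1 -0.4 -0.2] open 85.2 q [-0.27  0.58  0.04 -0.51 -1.14  0.35] tcp [ 590.8 -185.2  100.1]
```

View pics/c5.png

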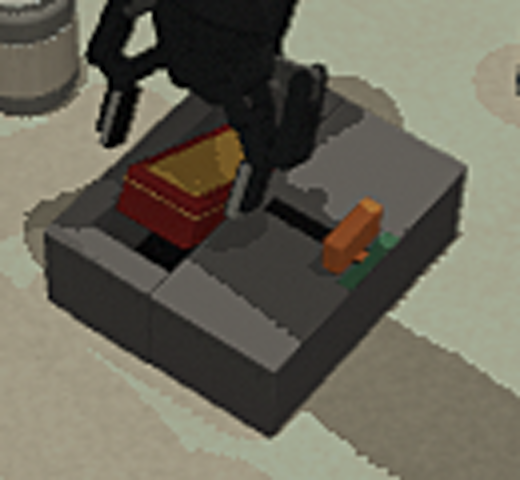

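The fingers straddle the raised end at crop (118,115) and (245,195), with the tin between them. I'll close now.

>>> servo_tool(steps=[[[0.0, 0, 0.002], [0, 0, 0], 1], [[0.0, 0, 0.002], [0, 0, 0], 1], [[0.0, 0, 0.002], [0, 0, 0], 1], [[0.0, 0, 0.002], [0, 0, 0], 1]], force=70)

```text
time_s: 8.0
tcp_pos: [591.5, -186.5, 100.0]
eef_rot: [0.175, -0.629, 0.743, 0.146]
force: [-0.4, 2.0, 2.7]
opening: 51.5
gripper_force: 73.5
```

>>> servo_tool(steps=[[[-0.004, 0, -0.008], [0, 0, 0], 1], [[-0.013, 0, -0.024], [0, 0, 0], 1], [[-0.022, 0, -0.044], [0, 0, 0], 1], [[-0.035, 0, -0.07], [0, 0, 0], 1], [[-0.048, 0, -0.098], [0, 0, 0], 1]])

```text
time_s: 8.5
tcp_pos: [590.6, -186.9, 210.1]
eef_rot: [0.174, -0.629, 0.743, 0.147]
force: [1.8, 0.0, -2.3]
opening: 51.7
gripper_force: 73.4
```

>>> servo_tool(steps=[[[-0.009, 0, -0.018], [0, 0, 0], 1], [[-0.009, 0, -0.018], [0, 0, 0], 1], [[-0.009, 0, -0.018], [0, 0, 0], 1]])

```text
time_s: 8.8
tcp_pos: [590.7, -186.6, 228.9]
eef_rot: [0.175, -0.629, 0.743, 0.147]
force: [-0.6, -0.0, -3.3]
opening: 51.5
gripper_force: 73.4
```

```bash
python3 -c "
from h import *
o=robot.observe(); print(o['gripper_force'],o['moment'])
go(H(0,41.3),220,tilt=0)
grab('scene','s6');grab('side','s7')
a=cv2.imread('pics/s6.png')[120:320,220:420];b=cv2.imread('pics/s7.png')[90:290,250:450]
cv2.imwrite('pics/c6.png',cv2.resize(np.hstack([a,b]),None,fx=2,fy=2,interpolation=2))"
```

```text
73.42036128044128 [-1.17401148  0.18425723  0.0568831 ]
shift m [-0.0141  0.0013 -0.0077] rot [-0.0017  0.4604  0.0022] t 8.8 F [-0.6 -0.  -3.3] open 51.5 q [-0.27  0.46  0.16 -0.47 -1.35  0.23] tcp [ 590.7 -186.6  228.9]
```

View pics/c6.png

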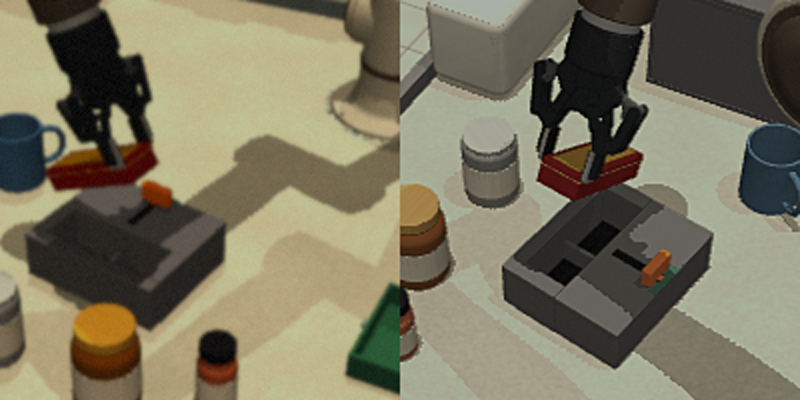

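The tin is held clear of the holder at (103,165) left and (590,170) right. The lock is still open. Now I'll level it and carry it to the tray.

```bash
python3 -c "
from h import *
go((564,286),190,ang=176.65)"
```

```text
shift m [-0.4068  0.1037  0.2188] rot [-0.0231  0.4604 -0.1057] t 8.9 F [ 0.9  0.6 -2.8] open 51.8 q [-0.27  0.46  0.16 -0.47 -1.35  0.23] tcp [ 590.2 -186.4  227. ]
```

>>> servo_tool(steps=[[[-0.407, 0.104, 0.219], [-0.023, 0.46, -0.106], 1], [[-0.407, 0.104, 0.219], [-0.023, 0.46, -0.106], 1], [[-0.407, 0.104, 0.219], [-0.023, 0.46, -0.106], 1], [[-0.407, 0.104, 0.219], [-0.023, 0.46, -0.106], 1], [[-0.407, 0.104, 0.219], [-0.023, 0.46, -0.106], 1]])

```text
time_s: 9.4
tcp_pos: [575.2, 65.7, 218.2]
eef_rot: [-0.001, -0.687, 0.727, -0.001]
force: [1.4, -1.1, -2.7]
opening: 51.5
gripper_force: 73.8
```

```bash
python3 -c "
from h import *
go((564,286),180,ang=176.65)"
```

```text
shift m [-0.2194  0.0234  0.0157] rot [ 0.0005 -0.0025  0.0028] t 9.4 F [ 1.4 -1.1 -2.7] open 51.5 q [ 0.39  0.33 -0.16  0.   -1.08 -0.45] tcp [575.2  65.7 218.2]
```

>>> servo_tool(steps=[[[-0.219, 0.023, 0.016], [0, 0, 0.003], 1], [[-0.219, 0.023, 0.016], [0, 0, 0.003], 1], [[-0.219, 0.023, 0.016], [0, 0, 0.003], 1], [[-0.219, 0.023, 0.016], [0, 0, 0.003], 1], [[-0.219, 0.023, 0.016], [0, 0, 0.003], 1]])

```text
time_s: 9.9
tcp_pos: [565.6, 286.5, 201.5]
eef_rot: [-0.0, -0.686, 0.727, -0.001]
force: [-0.9, -1.3, -2.4]
opening: 51.6
gripper_force: 73.9
```

>>> servo_tool(steps=[[[0, 0, 0.03], [0, 0, 0], 1], [[0, 0, 0.06], [0, 0, 0], 1], [[0, 0, 0.085], [0, 0, 0], 1], [[0, 0, 0.1], [0, 0, 0], 1], [[0, 0, 0.1], [0, 0, 0], 1]])

```text
time_s: 10.4
tcp_pos: [565.1, 280.7, 99.7]
eef_rot: [-0.003, -0.685, 0.729, -0.001]
force: [-0.1, 0.5, -2.5]
opening: 51.8
gripper_force: 73.9
```

```bash
python3 -c "
from h import *
go((564,286),25,ang=176.65)
grab('scene','s8');grab('side','s9')
a=cv2.imread('pics/s8.png')[170:370,350:550];b=cv2.imread('pics/s9.png')[250:450,150:350]
cv2.imwrite('pics/c8.png',cv2.resize(np.hstack([a,b]),None,fx=2,fy=2,interpolation=2))"
```

```text
shift m [-0.0055  0.0012  0.0527] rot [ 0.0036 -0.0062 -0.0037] t 10.4 F [-0.1  0.5 -2.5] open 51.8 q [ 0.72  0.54 -0.16  0.   -0.88 -0.78] tcp [565.1 280.7  99.7]
```

View pics/c8.png

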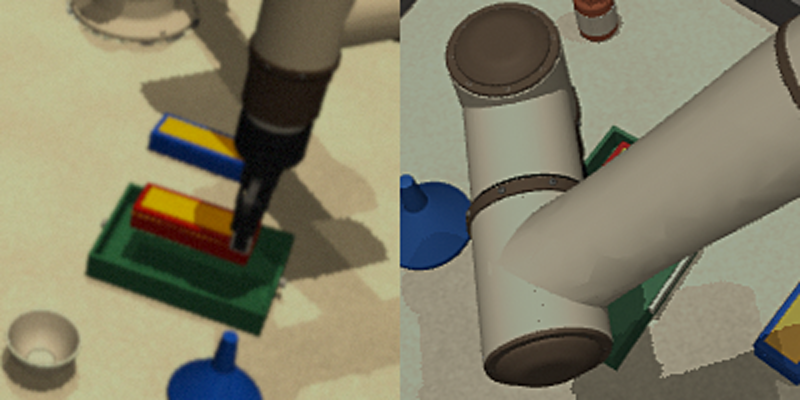

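The tin hangs over the tray, roughly level and parallel to its long side (tin 135–250, 190–260; tray 90–290, 185–330). Lowering it gently.

>>> servo_tool(steps=[[[-0.004, 0, 0.015], [0, 0, 0], 1], [[-0.004, 0, 0.028], [0, 0, 0], 1], [[-0.004, 0, 0.038], [0, 0, 0], 1], [[-0.004, 0, 0.044], [0, 0, 0], 1], [[-0.004, 0, 0.046], [0, 0, 0], 1]])

```text
time_s: 11.0
tcp_pos: [567.2, 286.1, 56.9]
eef_rot: [-0.0, -0.685, 0.728, -0.001]
force: [-0.7, 0.0, -2.5]
opening: 51.4
gripper_force: 73.9
```

>>> servo_tool(steps=[[[0, 0, 0.002], [0, 0, 0], 1], [[0, 0, 0.004], [0, 0, 0], 1], [[0, 0, 0.005], [0, 0, 0], 1]])

```text
time_s: 11.3
tcp_pos: [567.8, 286.6, 53.3]
eef_rot: [0.001, -0.685, 0.728, -0.002]
force: [-0.9, -0.2, -3.1]
opening: 51.9
gripper_force: 73.9
```

>>> servo_tool(steps=[[[0, 0, 0.002], [0, 0, 0], 1], [[0, 0, 0.004], [0, 0, 0], 1], [[0, 0, 0.004], [0, 0, 0], 1]])

```text
time_s: 11.6
tcp_pos: [567.5, 286.3, 48.8]
eef_rot: [0.001, -0.685, 0.728, -0.001]
force: [-1.0, -0.5, -3.5]
opening: 51.8
gripper_force: 73.9
```

>>> servo_tool(steps=[[[0, 0, 0.002], [0, 0, 0], 1], [[0, 0, 0.004], [0, 0, 0], 1], [[0, 0, 0.004], [0, 0, 0], 1]])

```text
time_s: 11.9
tcp_pos: [567.8, 286.6, 48.2]
eef_rot: [0.001, -0.686, 0.728, -0.002]
force: [-4.5, -1.8, 12.3]
opening: 51.5
gripper_force: 75.5
```

Contact with the tray floor. Releasing.

>>> servo_tool(steps=[[[0, 0, -0.002], [0, 0, 0], 0.3], [[0, 0, -0.002], [0, 0, 0], 0.2], [[0, 0, -0.002], [0, 0, 0], 0.15], [[0, 0, -0.002], [0, 0, 0], 0.15], [[0, 0, -0.002], [0, 0, 0], 0.15]])

```text
time_s: 12.4
tcp_pos: [567.6, 286.4, 46.8]
eef_rot: [0.001, -0.685, 0.728, -0.002]
force: [-0.1, -0.4, 0.5]
opening: 73.1
gripper_force: 0.0
```

>>> servo_tool(steps=[[[0, 0, -0.01], [0, 0, 0], 0.15], [[0, 0, -0.05], [0, 0, 0], 0.15], [[0, 0, -0.1], [0, 0, 0], 0.15], [[0, 0, -0.15], [0, 0, 0], 0.15], [[0, 0, -0.17], [0, 0, 0], 0.15]])

```text
time_s: 12.9
tcp_pos: [569.1, 287.7, 224.4]
eef_rot: [0.006, -0.686, 0.728, -0.003]
force: [-0.7, -0.3, 0.1]
opening: 72.5
gripper_force: 0.0
```

```bash
python3 -c "
from h import *
o=robot.observe(); print(o['opening'],o['force'])
grab('scene','s10');grab('wrist','w10')
a=cv2.imread('pics/s10.png')[170:370,210:510];b=cv2.imread('pics/w10.png')
cv2.imwrite('pics/c10.png',np.hstack([cv2.resize(a,(450,300)),cv2.resize(b,(350,262))[:262].__class__(cv2.copyMakeBorder(cv2.resize(b,(350,262)),0,38,0,0,0).shape,np.uint8) if 0 else cv2.copyMakeBorder(cv2.resize(b,(350,262)),0,38,0,0,0)]))"
```

```text
72.51169400022464 [-0.67484941 -0.30778165  0.0709146 ]
```

View pics/c10.png

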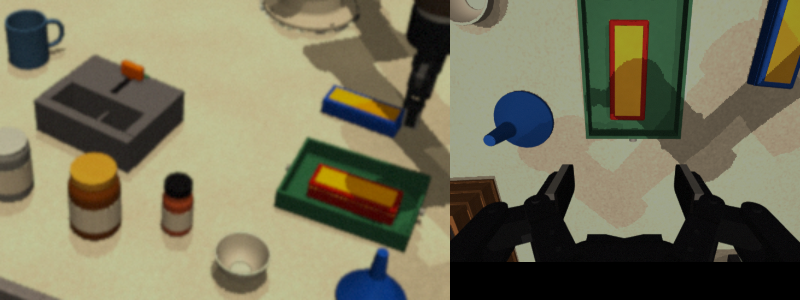

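The tin lies flat, lid up, near the centre of the tray (355,195 left and 628,70 right). The lock is still open at (132,70) and the other things have not been disturbed.

```bash
python3 -c "
from h import *
print(robot.hand_in())"
```

```text
the job is handed in; nothing more can be done
None
```

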